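Open the wide weight case by its paddle latch

TASK

Open the wider of the two grey steel cases: lift the paddle handle at the front of its lid to free the latch, then swing the lid up until it stands roughly upright, and let go. Leave the narrower case shut.

Things in the scene. Friction and masses are not known exactly. Their poses are not given: they have to be found in the camera images.
- wide_hinge (a point): Middle of the lid's hinge line, at the far upper edge of the wider case (fixed, grey steel, 160 mm wide, 130 deep, 85 high to this line, lid 10 mm thick on top). Fixed axes: x level from the front of the case to its back, y along the hinge line, z up. The paddle's pivot is parallel to y; lid shut, it lies at x -118, z +18 mm from here and swings with the lid.
- wide_grip (a point): Grip point on the wider case's paddle, a steel channel 40 mm wide (along the hinge line), side walls 14 mm high, jutting 50 mm out from the case front. Shut: 28 mm before the case, 100 mm over the bench, 40 mm before and 3 below the paddle's pivot, free air beneath and beside it. Turns with the paddle. Pinched by its two sides it pivots in the fingers, so the gripper may keep pointing down.
- wide_paddle (a joint): Angle in rad of the wider case's paddle to its lid: 0 lying flat, grows as its free front end is lifted, stop at 0.8. A light spring (about 1 to 2 N at the grip) lays it flat again. From 0.45 on the hidden pawl is clear and the lid is free; below that the lid is locked.
- wide_lid (a joint): Angle in rad of the wider case's lid: 0 shut, 1.57 upright, stop at 1.7; its front edge swings up and away from the front of the case. The hinge is stiff (about 5 N at the paddle) and stays where it is left.
- narrow_lid (a joint): Angle in rad of the lid of the narrower case (90 mm wide, 130 mm deep, with the same paddle and latch), which must stay shut: 0 shut.

How it is judged:
On the way:
1. the wide case's paddle is lifted (value of joint wide_paddle above 0.4 rad), for 0.05 s.
At the end, for the whole second after the job is handed in: The wide case's lid stands open by more than 1.2 rad (about 70 degrees) and is at rest, its paddle is let go and has sprung back (below 0.2 rad), and the narrow case's lid is shut (below 0.1 rad) (value of joint wide_lid above 1.2 rad and value of joint wide_paddle below 0.2 rad and not (velocity of joint wide_lid above 0.1 rad/s) and not (velocity of joint wide_lid below -0.1 rad/s) and value of joint narrow_lid below 0.1 rad); the robot touches nothing.
It fails at once if the narrow case is opened (value of joint narrow_lid above 0.2 rad).
It also fails if it takes over 35 s, if anything falls off the work surface, if the arm or the gripper's body presses on something with over 40 N, if the wrist force passes 120 N, or if a joint passes its speed limit or range.

ROBOT

A 7-joint arm with a two-finger parallel gripper is mounted at the origin on the work surface; the furniture and walls round the work are solid. World frame = base frame: x ahead of the robot, y to its left, z up, the work surface at z = 0. Lengths are in m, angles in rad, forces in N, time in s.
With the tool pointing down it reaches from about 0.4 to 0.9 m from the base axis. Payload 5.5 kg.
Tool frame: the origin (TCP) lies midway between the tips of the shut fingers; the grasp point (between the pads) lies 19 mm behind it; z points along the fingers, y is the direction in which the jaws open and shut (so a half turn about z gives the same grasp; the last joint's range is limited). The gripper opens to 85 mm and grips with 20 to 120 N. Pads are 22 mm wide; open, the fingers measure 114 mm over their backs; the gripper's body (76 mm by 85 mm) begins 54 mm behind the grasp point. The pads swing forward as they close: fully open they stand 13 mm farther back than shut.
Start: joints at [-0.93, 0.501, -0.427, 1.55, 0.221, 1.138, -0.21], TCP at [0.24, 0.604, 0.207] pointing down, gripper open.
Joint ranges: [-2.88, 2.88], [-0.31, 2.03], [-1.54, 1.56], [0.2, 2.42], [-1.41, 4.55], [0.19, 2.02], [-2.57, 2.57]. Speed limits (rad/s): [2.57, 2.57, 3.14, 3.14, 3.14, 3.14, 3.14].

INTERFACE

Orientations are given as [roll, pitch, yaw] about the fixed x, y, z axes, in that order (R = Rz(yaw) Ry(pitch) Rx(roll)).
In Python, from plant import move_ptp, move_straight, move_j, open_jaws, close_gripper, wait, inverse_kinematics, get_state, snapshot, MotionError, sign_off gives the robot as it stands. Calls block until the motion is done:
- move_ptp(position, orientation): joint-space move of the TCP to a pose.
- move_straight(position, rotation=None, speed=0.15, stop_force=None): straight line of the TCP; rotation=None keeps the orientation; speed is the mean speed in m/s. With stop_force (N) it stops when the force on the tool has changed by that much, and returns True; else False.
- move_j(angles): joint-space move.
- open_jaws() and close_gripper(squeeze=None): open the fingers fully, or close them until they stop; squeeze is the grip in N (None keeps the last).
- wait(seconds).
- inverse_kinematics(position, orientation): joint angles nearest the present ones, or None.
- get_state(): the state.
- snapshot(name): name is "scene" or "top" or "wrist"; returns a dict with "color" (420x560x3 uint8, red, green, blue), "range_z" (420x560 float32, m along the optical axis (not along the pixel's ray), 0 where there is no reading), "fx", "fy", "cx", "cy" (pixels), "world_to_cam" (4x4, takes a point from world to camera coordinates); the wrist camera has in their place "tool_from_camera" (4x4, takes a point from camera to tool coordinates, whose origin is the TCP and whose axes are the flange's). Camera axes: x right, y down, z forward; pixel columns grow to the right and rows downward; lengths in m; the calibration is good to about 2 mm. A picture is of the moment at which its call begins: read the wrist's pose just before it.
A pose or a line that the arm cannot do raises MotionError and nothing moves.
- sign_off(): hands the job in, once; it reports no verdict.
The state is a dict: "time_s": time; "qpos": joint angles; "joint_velocities": joint speeds; "joint_torque": joint torques, N m; "eef_pos": TCP position; "tool_rot": TCP orientation; "contact_force": force on the tool from outside, world axes, zero at the start; "torque": the same for the moment, N m; "gripper_width": finger opening in m.
Only numpy, scipy, OpenCV 4.12 (cv2) and the standard library are available. Lean on these libraries where they do the work, as an engineer would, in place of code of your own. Each camera call takes 0.05 s, during which the arm holds its last target.

## Working session

There is one attempt and no reset: what is moved stays moved. The work goes in short steps, each a Python script; the robot and the scene stay as the last script left them, time stands still between calls to the robot, and variables do not carry over. Pictures are saved under pics/ and viewed, and the job is handed in when it is done.

```bash
ls; mkdir -p pics; python3 - <<'E'
from plant import *
import cv2,numpy as np
s=get_state();print(s['time_s'],s['eef_pos'],s['tool_rot'],s['gripper_width'])
for n in("scene","top"):
    d=snapshot(n);np.savez(n+'.npz',**d);cv2.imwrite(f'pics/{n}0.png',d['color'][:,:,::-1])
    print(n,d['fx'],d['cx'],d['cy']);print(np.round(d['world_to_cam'],3))
E
```

```text
pics
0.0 [0.23952682 0.60345085 0.20604321] [-3.13960812e+00 -9.00506019e-05  2.76383347e+00] 0.08563195091466433
scene 422.7907545662752 280.52940912560024 217.0981131021364
[[ 0.833 -0.554 -0.006 -0.578]
 [-0.267 -0.392 -0.88   0.141]
 [ 0.485  0.735 -0.474  0.886]
 [ 0.     0.     0.     1.   ]]
top 406.5486826980211 271.78645517221975 215.26661703345752
[[ 0.013 -1.     0.003 -0.305]
 [-0.978 -0.014 -0.209  0.523]
 [ 0.209 -0.    -0.978  0.882]
 [ 0.     0.     0.     1.   ]]
```

View pics/scene0.png

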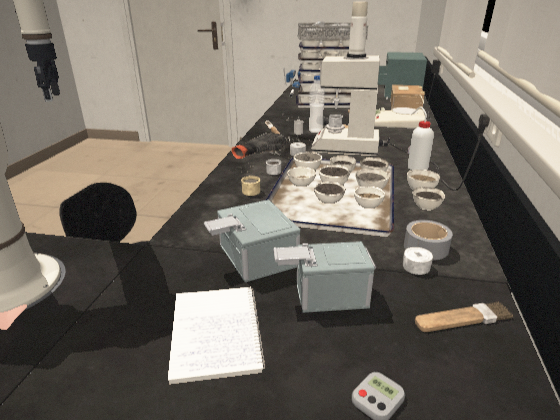

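View pics/top0.png

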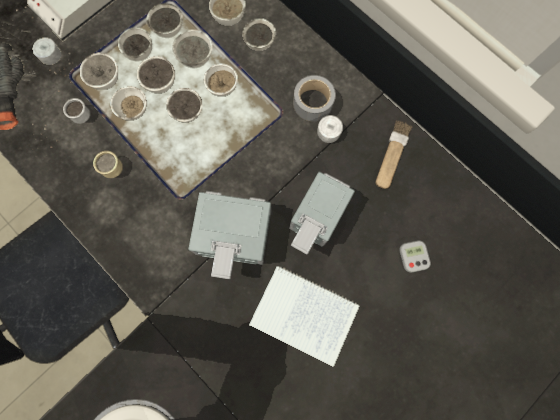

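The wide case is at about (230,230) in the top view, with its paddle at (224,260). The narrow one is at (322,210), with its paddle at (307,235). I'll measure these from depth.

```bash
cat > h.py <<'E'
import numpy as np,cv2
def cloud(d):
    z=d['range_z'];v,u=np.mgrid[:z.shape[0],:z.shape[1]]
    p=np.stack([(u-d['cx'])/d['fx']*z,(v-d['cy'])/d['fy']*z,z],-1)
    T=np.linalg.inv(d['world_to_cam']);return p@T[:3,:3].T+T[:3,3]
E
python3 - <<'E'
from h import *
d=np.load('top.npz');P=cloud(d)
for u,v in[(230,215),(200,200),(262,205),(224,260),(224,272),(224,250),(322,200),(307,235),(170,250)]:print(u,v,P[v,u].round(4))
for nm,(u0,u1,v0,v1) in dict(wide=(180,285,185,285),narrow=(286,360,165,260)).items():
    R=P[v0:v1,u0:u1].reshape(-1,3);z=R[:,2]
    S=R[(z>.088)&(z<.125)]
    print(nm,len(S),np.histogram(S[:,2],bins=np.arange(.088,.126,.002)))
    L=R[(z>.089)&(z<.0985)]
    r=cv2.minAreaRect((L[:,:2]*1000).astype(np.float32));print('lid',r)
    H=R[(z>.1005)&(z<.125)]
    r=cv2.minAreaRect((H[:,:2]*1000).astype(np.float32));print('high',r,H[:,2].mean())
c=d['color'][170:300,170:370,::-1];cv2.imwrite('pics/topz.png',cv2.resize(c,None,fx=4,fy=4,interpolation=cv2.INTER_CUBIC))
zz=np.clip((P[170:300,170:370,2]-.07)/.05,0,1)*255;cv2.imwrite('pics/topzz.png',cv2.resize(zz.astype(np.uint8),None,fx=4,fy=4,interpolation=cv2.INTER_NEAREST))
E
```

```text
230 215 [ 0.5176 -0.2061  0.0947]
200 200 [ 0.5509 -0.1381  0.0943]
262 205 [ 0.5414 -0.2762  0.0944]
224 260 [ 0.4174 -0.1975  0.1028]
224 272 [ 0.3919 -0.1986  0.1041]
224 250 [ 0.4382 -0.1973  0.1079]
322 200 [ 0.5542 -0.4094  0.0963]
307 235 [ 0.4729 -0.3745  0.1094]
170 250 [ 0.4504 -0.0541 -0.0044]
wide 4804 (array([  35,   85,  662, 1696, 1319,  348,   41,   35,  201,  282,   88,
         12,    0,    0,    0,    0,    0,    0,    0]), array([0.088, 0.09 , 0.092, 0.094, 0.096, 0.098, 0.1  , 0.102, 0.104,
       0.106, 0.108, 0.11 , 0.112, 0.114, 0.116, 0.118, 0.12 , 0.122,
       0.124, 0.126]))
lid ((476.63397216796875, -202.58615112304688), (162.55059814453125, 176.94129943847656), 82.28790283203125)
high ((459.6296691894531, -210.17672729492188), (159.50582885742188, 95.35215759277344), 6.978869438171387) 0.10631261642339358
narrow 2796 (array([ 24,  50, 388, 858, 694, 176,  17,  37, 202, 253,  85,  12,   0,
         0,   0,   0,   0,   0,   0]), array([0.088, 0.09 , 0.092, 0.094, 0.096, 0.098, 0.1  , 0.102, 0.104,
       0.106, 0.108, 0.11 , 0.112, 0.114, 0.116, 0.118, 0.12 , 0.122,
       0.124, 0.126]))
lid ((544.0527954101562, -411.60302734375), (91.98477935791016, 137.2867889404297), 61.45218276977539)
high ((510.8664245605469, -395.69183349609375), (56.96615982055664, 161.770751953125), 55.68620681762695) 0.10636773889007085
```

View pics/topz.png

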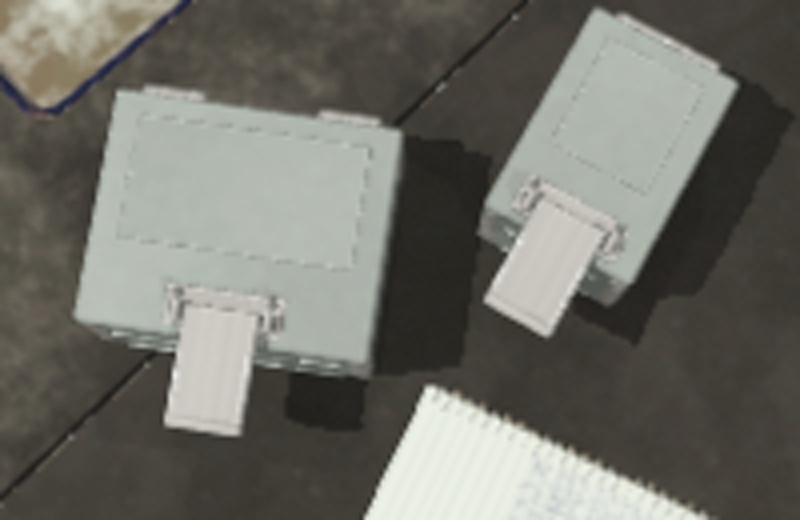

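View pics/topzz.png

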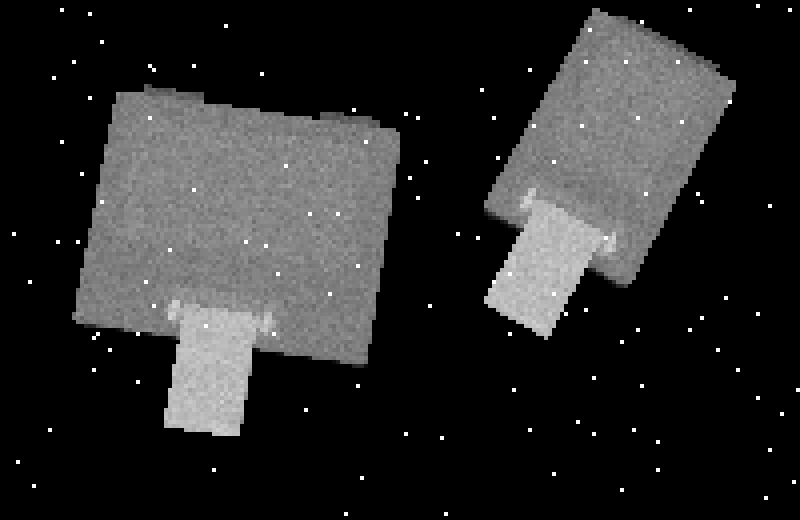

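```bash
python3 - <<'E'
from h import *
d=np.load('top.npz');P=cloud(d)
Z=cv2.medianBlur(P[...,2].astype(np.float32),3)
m=((Z>.085)&(Z<.115)).astype(np.uint8)
m[:185]=0;m[290:]=0;m[:,:180]=0;m[:,278:]=0
lid=cv2.morphologyEx(m,cv2.MORPH_OPEN,np.ones((33,33)))
def rect(mask,z0):
    v,u=np.nonzero(mask)
    # intersect rays with plane z0 
    T=np.linalg.inv(d['world_to_cam']);r=np.stack([(u-d['cx'])/d['fx'],(v-d['cy'])/d['fy'],np.ones(len(u))],-1)@T[:3,:3].T
    p=T[:3,3]+r*((z0-T[2,3])/r[:,2])[:,None]
    q=(p[:,:2]*1000).astype(np.float32);R=cv2.minAreaRect(q);print(R,cv2.boxPoints(R).round(1).tolist());return p
lid=((Z>.088)&(Z<.1)).astype(np.uint8)&m
lid=cv2.morphologyEx(lid,cv2.MORPH_OPEN,np.ones((7,7)))
rect(lid,.095)
pad=((Z>.1015)&(Z<.115)).astype(np.uint8)&m
pad=cv2.morphologyEx(pad,cv2.MORPH_OPEN,np.ones((9,9)))
p=rect(pad,.107)
q=p[p[:,0]<.43];print(len(q))
# tilt of the paddle
s=P[pad>0];A=np.c_[s[:,:2],np.ones(len(s))];print(np.linalg.lstsq(A,s[:,2],rcond=None)[0],s[:,2].mean())
E
```

```text
((494.96826171875, -205.77581787109375), (161.66087341308594, 135.0645751953125), 82.14888000488281) [[417.0, -276.6000061035156], [550.7999877929688, -295.1000061035156], [572.9000244140625, -134.89999389648438], [439.1000061035156, -116.5]]
((412.7834167480469, -194.562744140625), (40.279327392578125, 65.7306137084961), 83.92462158203125) [[378.0, -211.10000610351562], [443.29998779296875, -218.10000610351562], [447.6000061035156, -178.0], [382.20001220703125, -171.10000610351562]]
446
[-0.38296113 -1.07131598  0.05760141] 0.10797689937827396
```

```bash
cat >> h.py <<'E'
YAW=-0.130
X=np.array([np.cos(YAW),np.sin(YAW),0]);FRONT=np.array([.429,-.1968,0])
HINGE=FRONT+.130*X+np.array([0,0,.085])
def rot(v,a):  # lift rotation: -x -> +z
    c,s=np.cos(a),np.sin(a);x,z=v;return np.array([c*x+s*z,-s*x+c*z])
def grip(th,ph,H=None):
    H=HINGE if H is None else H
    v=rot(np.array([-.118,.018])+rot(np.array([-.040,-.003]),ph),th)
    return H+v[0]*X+np.array([0,0,v[1]])
OFF=np.array([0,0,-.024])
E
python3 - <<'E'
from h import *
from plant import *
print(grip(0,0),grip(0,.6),grip(1.5,.6))
for yaw in (YAW,YAW+np.pi):
    for a in[(0,0),(.8,.6),(1.5,.6)]:
        q=inverse_kinematics(grip(*a)+OFF,[np.pi,0,yaw]);print(yaw,a,None if q is None else np.round(q,2))
p=grip(0,0)+OFF;p[2]=.22
move_ptp(p,[np.pi,0,YAW+np.pi])
s=get_state();print(s['time_s'],s['eef_pos'],s['tool_rot'],s['contact_force'])
d=snapshot('wrist');np.savez('w.npz',pos=s['eef_pos'],rot=s['tool_rot'],**d);cv2.imwrite('pics/w0.png',d['color'][:,:,::-1])
E
```

```text
[ 0.40123627 -0.19317024  0.1       ] [ 0.40648426 -0.19385635  0.12310969] [ 0.58488556 -0.21718006  0.24002059]
-0.13 (0, 0) [-0.25  0.39  0.75  2.19 -0.41  0.71 -0.92]
-0.13 (0.8, 0.6) [-0.12  0.28  0.55  1.91 -0.17  1.   -1.19]
-0.13 (1.5, 0.6) [ 0.02  0.43  0.39  1.63 -0.18  1.11 -1.24]
3.0115926535897932 (0, 0) [ 0.17  0.31  0.25  2.17 -0.12  0.67  1.95]
3.0115926535897932 (0.8, 0.6) [ 0.09  0.26  0.3   1.9  -0.09  1.    1.87]
3.0115926535897932 (1.5, 0.6) [ 0.14  0.42  0.23  1.63 -0.1   1.11  1.84]
2.9583 [ 0.40169102 -0.19252806  0.21995859] [ 3.14152989e+00 -2.18364649e-05  3.01297508e+00] [0.64542674 0.3391009  0.41918578]
```

View pics/w0.png

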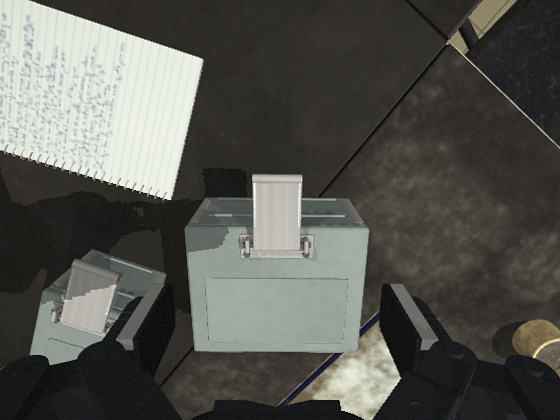

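The wrist view shows the case nearly square to the gripper, with the paddle at columns 253–302 and rows 175–250. I'll check the positions from this picture.

```bash
python3 - <<'E'
from h import *
from scipy.spatial.transform import Rotation as R
d=np.load('w.npz');z=d['range_z'];v,u=np.mgrid[:420,:560]
p=np.stack([(u-d['cx'])/d['fx']*z,(v-d['cy'])/d['fy']*z,z],-1)
T=d['tool_from_camera'];p=p@T[:3,:3].T+T[:3,3]
p=p@R.from_euler('xyz',d['rot']).as_matrix().T+d['pos']
Y=np.array([-X[1],X[0],0])
q=p-HINGE; c=np.stack([q@X,q@Y,p[...,2]],-1)*1000
Z=cv2.medianBlur(p[...,2].astype(np.float32),3)
m=np.zeros(Z.shape,bool);m[165:380,180:380]=1
pad=m&(Z>.1015)&(Z<.112)&(v<262);pad=cv2.morphologyEx(pad.astype(np.uint8),cv2.MORPH_OPEN,np.ones((15,15)))>0
print('pad',cv2.minAreaRect(c[pad][:,:2].astype(np.float32)),c[pad].min(0),c[pad].max(0),np.median(c[pad],0))
lid=m&(Z>.088)&(Z<.1);lid=cv2.morphologyEx(lid.astype(np.uint8),cv2.MORPH_OPEN,np.ones((15,15)))>0
print('lid',cv2.minAreaRect(c[lid][:,:2].astype(np.float32)),c[lid].min(0),c[lid].max(0),np.median(c[lid],0))
E
```

```text
pad ((-176.6136474609375, -0.5294151306152344), (40.054691314697266, 128.451416015625), 89.75444030761719) [-240.84009142  -20.67100378  102.42720665] [-112.39261294   19.42117434  386.84456674] [-148.05566318   -0.91288611  107.0651462 ]
lid ((-116.6225814819336, -0.7429122924804688), (162.3824920654297, 248.4304656982422), 89.56375122070312) [-240.84009142  -82.66702067   87.65770019] [  7.88703346  80.10270422 386.84456674] [-67.53162984  -0.88624531  96.20793597]
```

```bash
python3 - <<'E'
from h import *
from scipy.spatial.transform import Rotation as R
d=np.load('w.npz');z=cv2.medianBlur(d['range_z'],3);v,u=np.mgrid[:420,:560]
p=np.stack([(u-d['cx'])/d['fx']*z,(v-d['cy'])/d['fy']*z,z],-1)
T=d['tool_from_camera'];p=p@T[:3,:3].T+T[:3,3]
p=p@R.from_euler('xyz',d['rot']).as_matrix().T+d['pos']
q=p-HINGE
for col in (210,225,270,285,330,345):
    r=q[170:370,col];xs=r@X*1000;zz=p[170:370,col,2]
    k=(zz>.088)&(zz<.1);pd=(zz>.1015)&(zz<.112)
    print(col,'lid',xs[k].min().round(1),xs[k].max().round(1),'pad',(xs[pd].min().round(1),xs[pd].max().round(1)) if pd.any() else '')
E
```

```text
210 lid -129.7 1.2 pad 
225 lid -129.6 0.9 pad 
270 lid -108.4 0.8 pad (np.float64(-178.3), np.float64(-113.0))
285 lid -108.7 0.9 pad (np.float64(-178.4), np.float64(-113.1))
330 lid -129.2 6.4 pad 
345 lid -128.9 0.6 pad
```

```bash
cat >> h.py <<'E'
Yv=np.array([-X[1],X[0],0])
HINGE=HINGE+.0009*X-.0008*Yv
E
python3 - <<'E'
from h import *
from plant import *
ORI=[np.pi,0,YAW+np.pi]
p=grip(0,0)+OFF
print(move_straight(p+[0,0,.06],rotation=ORI,speed=.12))
print(move_straight(p,speed=.06,stop_force=8))
s=get_state();print(s['time_s'],s['eef_pos'],p,s['contact_force'])
d=snapshot('scene');cv2.imwrite('pics/s1.png',d['color'][150:330,150:430,::-1].repeat(2,0).repeat(2,1))
close_gripper(25)
s=get_state();print(s['time_s'],s['eef_pos'],s['gripper_width'],s['contact_force'])
d=snapshot('scene');cv2.imwrite('pics/s2.png',d['color'][150:330,150:430,::-1].repeat(2,0).repeat(2,1))
E
```

```text
False
False
5.0083 [ 0.40236016 -0.19423822  0.07630645] [ 0.40202497 -0.19408016  0.076     ] [-0.05259059  0.86580755  0.83512008]
5.5417 [ 0.40219903 -0.1928816   0.07636578] 0.039139077193509564 [-0.85161867  3.81033527  6.49074047]
```

View pics/s2.png

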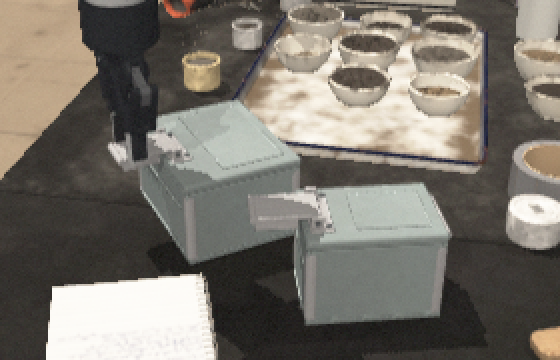

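The paddle is pinched: width is 39 mm and forces are small. Next I'll lift it on its arc about the pivot.

```bash
cat >> h.py <<'E'
OFF2=OFF+.0010*Yv
E
python3 - <<'E'
from h import *
from plant import *
F0=None
def st(tag):
    s=get_state();f=np.array(s['contact_force']);print(tag,round(s['time_s'],2),'err mm',np.round((np.array(s['eef_pos'])-OFF2-grip(*tag))*1000,1),'F',np.round([f@X,f@Yv,f[2]],1),round(s['gripper_width'],4))
    return np.abs(f).max()
for ph in (.15,.3,.45,.6,.68):
    move_straight(grip(0,ph)+OFF2,speed=.04)
    if st((0,ph))>30: print('high');break
d=snapshot('scene');cv2.imwrite('pics/s3.png',d['color'][150:330,150:430,::-1].repeat(2,0).repeat(2,1))
E
```

```text
(0, 0.15) 5.89 err mm [0.6 0.2 0.1] F [ 3.5  1.7 -4.8] 0.0389
(0, 0.3) 6.19 err mm [0.3 0.2 0. ] F [ 3.3  2.5 -7. ] 0.0391
(0, 0.45) 6.49 err mm [-0.2  0.3 -0. ] F [ 2.2  2.4 -5.2] 0.0385
(0, 0.6) 6.79 err mm [-0.6  0.3 -0. ] F [ 0.3  2.5 -5. ] 0.038
(0, 0.68) 7.04 err mm [-0.8  0.3 -0.1] F [-0.9  3.4 -3.3] 0.038
```

View pics/s3.png

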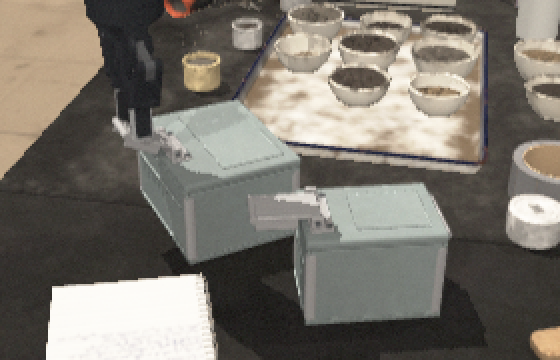

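The paddle is tilted up, the lid is still down and forces are small. Now I'll swing the lid, watching the force at each step.

```bash
python3 - <<'E'
from h import *
from plant import *
def st(tag):
    s=get_state();f=np.array(s['contact_force']);print(tag,round(s['time_s'],2),'err mm',np.round((np.array(s['eef_pos'])-OFF2-grip(*tag))*1000,1),'F',np.round([f@X,f@Yv,f[2]],1),round(s['gripper_width'],4))
    return np.abs(f).max()
for th in np.arange(.08,.73,.08):
    move_straight(grip(th,.68)+OFF2,speed=.05)
    if st((round(th,2),.68))>25: print('high');break
d=snapshot('scene');cv2.imwrite('pics/s4.png',d['color'][120:330,150:430,::-1].repeat(2,0).repeat(2,1))
E
```

```text
(np.float64(0.08), 0.68) 7.49 err mm [ 1.  -0.   0.6] F [ 2.1  4.6 -6.1] 0.038
(np.float64(0.16), 0.68) 7.89 err mm [0.4 0.  0.5] F [ 1.5  5.4 -5.5] 0.0375
(np.float64(0.24), 0.68) 8.29 err mm [0.  0.1 0.4] F [ 0.8  4.2 -5.3] 0.0377
(np.float64(0.32), 0.68) 8.69 err mm [ 0.3 -0.   0.5] F [ 0.2  5.1 -5. ] 0.0378
(np.float64(0.4), 0.68) 9.09 err mm [-0.2  0.   0.2] F [-0.3  5.1 -4.7] 0.0375
(np.float64(0.48), 0.68) 9.49 err mm [ 0.4 -0.1  0.4] F [-1.1  4.8 -3.8] 0.0368
(np.float64(0.56), 0.68) 9.89 err mm [ 0.1 -0.   0.3] F [-1.5  3.8 -3.9] 0.0361
(np.float64(0.64), 0.68) 10.29 err mm [ 0.3 -0.1  0.4] F [-2.3  4.3 -2.3] 0.0355
(np.float64(0.72), 0.68) 10.69 err mm [ 1.7 -1.9  1.3] F [-0.5 -0.8 -0.4] 0.0073
```

View pics/s4.png

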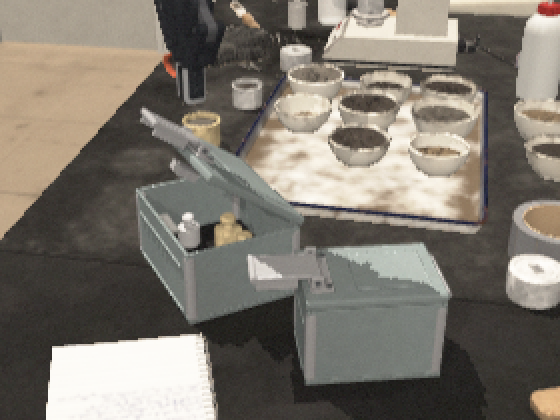

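The pads slipped off the paddle at about 0.65 rad. The lid stayed where it was, half open, and the paddle has sprung back. I'll measure the lid angle and look from above.

```bash
python3 - <<'E'
from h import *
from plant import *
s=get_state();print(s['eef_pos'],s['contact_force'])
for n in('top','scene'):
    d=snapshot(n);np.savez(n+'1.npz',**d);P=cloud(d);q=P-HINGE
    c=np.stack([q@X,q@Yv,q[...,2]],-1)*1000
    m=(abs(c[...,1])<75)&(abs(c[...,1])>26)&(c[...,0]>-135)&(c[...,0]<0)&(c[...,2]>12)&(c[...,2]<140)
    k=c[m];print(n,len(k),np.polyfit(k[:,0],k[:,2],1))
    for _ in range(5):
        a=np.polyfit(k[:,0],k[:,2],1);r=k[:,2]-np.polyval(a,k[:,0]);k=k[abs(r)<max(2*r.std(),3)]
    print(n,len(k),a,np.arctan(-a[0]),k.min(0),k.max(0))
    m=(abs(c[...,1])<17)&(c[...,0]>-170)&(c[...,0]<-20)&(c[...,2]>40)&(c[...,2]<160);k=c[m];k=k[np.argsort(k[:,0])];print(k[::max(1,len(k)//25)].round(0).tolist())
    cv2.imwrite(f'pics/{n}1.png',cv2.resize(d['color'][130:300,150:370,::-1],None,fx=3.5,fy=3.5))
E
```

```text
[ 0.47417309 -0.20420087  0.19242502] [ 1.806009    0.03264071 -0.15418564]
top 921 [-0.68907527 14.36845148]
top 805 [-0.70633191 13.75437672] 0.6149629387530926 [-102.9207551   -74.95860482   12.01988096] [-9.97022754e-04  6.55305749e+01  8.65143710e+01]
[[-136.0, -17.0, 110.0], [-134.0, 15.0, 120.0], [-132.0, 15.0, 122.0], [-131.0, 4.0, 122.0], [-129.0, 6.0, 122.0], [-127.0, -16.0, 119.0], [-125.0, -2.0, 118.0], [-124.0, 2.0, 115.0], [-122.0, -11.0, 116.0], [-120.0, -7.0, 115.0], [-119.0, 9.0, 114.0], [-117.0, -2.0, 111.0], [-115.0, 14.0, 109.0], [-113.0, 15.0, 110.0], [-111.0, 3.0, 108.0], [-110.0, 6.0, 108.0], [-108.0, -6.0, 106.0], [-106.0, -1.0, 103.0], [-104.0, -3.0, 104.0], [-102.0, 16.0, 100.0], [-100.0, 2.0, 101.0], [-98.0, -7.0, 98.0], [-96.0, 8.0, 95.0], [-94.0, -6.0, 94.0], [-91.0, -11.0, 93.0], [-87.0, -8.0, 91.0]]
scene 392 [-0.68156523 16.65803773]
scene 334 [-0.70086462 15.82778683] 0.6113060098153427 [-101.29133889  -74.85753484   15.47779595] [-2.13622864 74.13162716 85.86899327]
[[-135.0, -8.0, 122.0], [-133.0, -14.0, 124.0], [-129.0, -4.0, 123.0], [-118.0, -7.0, 113.0], [-110.0, -6.0, 57.0], [-107.0, -10.0, 60.0], [-106.0, -10.0, 53.0], [-103.0, -3.0, 79.0], [-102.0, -11.0, 53.0], [-99.0, -10.0, 51.0], [-98.0, -17.0, 84.0], [-97.0, 3.0, 147.0], [-96.0, -6.0, 155.0], [-94.0, -6.0, 150.0], [-94.0, -7.0, 81.0], [-93.0, -1.0, 56.0], [-91.0, -6.0, 83.0], [-90.0, -10.0, 52.0], [-88.0, 5.0, 52.0], [-86.0, -12.0, 140.0], [-85.0, -8.0, 147.0], [-82.0, -12.0, 139.0], [-80.0, -12.0, 139.0], [-64.0, 7.0, 60.0], [-54.0, 8.0, 55.0], [-42.0, -17.0, 46.0]]
```

View pics/top1.png

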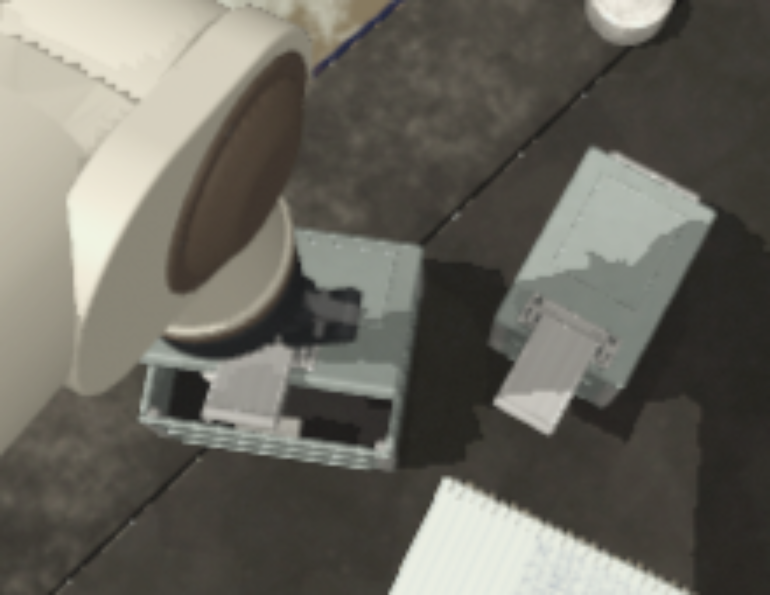

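View pics/scene1.png

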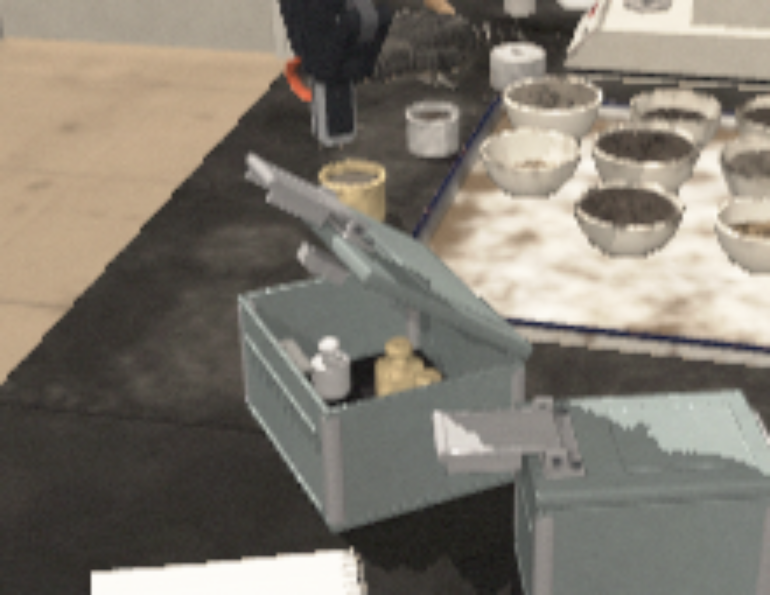

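The lid is at 0.61 rad and the paddle is flat again. The lid stays put, so I'll push its front underside edge with the closed fingertips. I'll do it beside the paddle, on the side away from the narrow case, following the edge's arc.

```bash
python3 - <<'E'
from h import *
from plant import *
ORI=[np.pi,0,YAW+np.pi]
def W(x,y,z): return HINGE+x*X+y*Yv+np.array([0,0,z])
p=np.array(get_state()['eef_pos'])
move_straight([p[0],p[1],.31],speed=.2)
close_gripper(30)
move_ptp(W(-.150,.062,.225),ORI)
print(move_straight(W(-.150,.062,.0745-.018),speed=.12,stop_force=6))
print(move_straight(W(-.100,.062,.0745-.018),speed=.03,stop_force=4))
s=get_state();q=np.array(s['eef_pos'])-HINGE
print(s['time_s'],q@X,q@Yv,q[2],s['contact_force'],s['gripper_width'])
d=snapshot('scene');cv2.imwrite('pics/s5.png',cv2.resize(d['color'][80:300,150:370,::-1],None,fx=2.7,fy=2.7))
E
```

```text
False
True
15.025 -0.11085894966250728 0.06200422389331389 0.05597995395635978 [-1.9737147   0.55094818  2.74942817] 5.214904469802879e-05
```

View pics/s5.png

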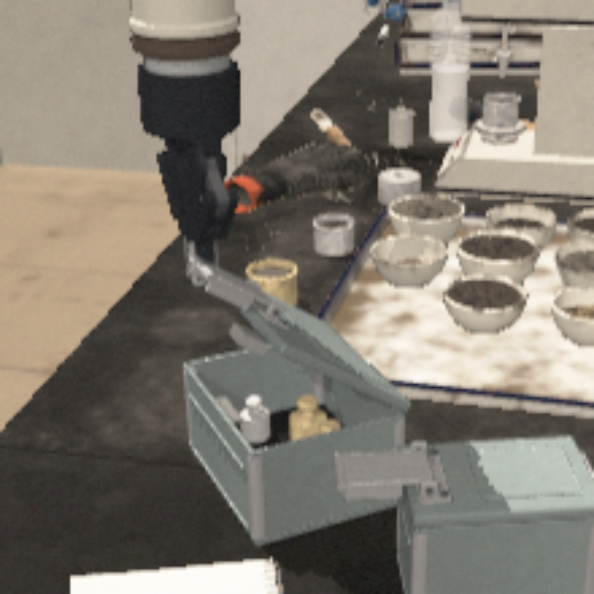

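Contact came at about the expected place, with the edge dragging the finger slightly upward. I'll follow the arc.

```bash
python3 - <<'E'
from h import *
from plant import *
def W(x,y,z): return HINGE+x*X+y*Yv+np.array([0,0,z])
for th in np.r_[np.arange(.72,1.50,.1),1.52]:
    move_straight(W(-.130*np.cos(th)-.0055,.062,.130*np.sin(th)-.0216),speed=.06)
    s=get_state();f=np.array(s['contact_force']);print(round(th,2),round(s['time_s'],2),np.round([f@X,f@Yv,f[2]],1))
    if np.abs(f).max()>25:print('high');break
d=snapshot('scene');np.savez('s6.npz',**d);cv2.imwrite('pics/s6.png',cv2.resize(d['color'][80:300,150:370,::-1],None,fx=2.7,fy=2.7))
E
```

```text
0.72 15.42 [-0.2  0.   0.1]
0.82 15.78 [-0.  -0.3 -0.2]
0.92 16.15 [-0.5 -0.1  0.1]
1.02 16.52 [ 0.  -0.5  0.7]
1.12 16.88 [ 0.2 -0.1 -0.6]
1.22 17.25 [0.3 1.1 0.5]
1.32 17.62 [1.3 0.3 0.2]
1.42 17.98 [-0.2 -0.5 -0.7]
1.52 18.35 [0.4 0.2 0. ]
```

View pics/s6.png

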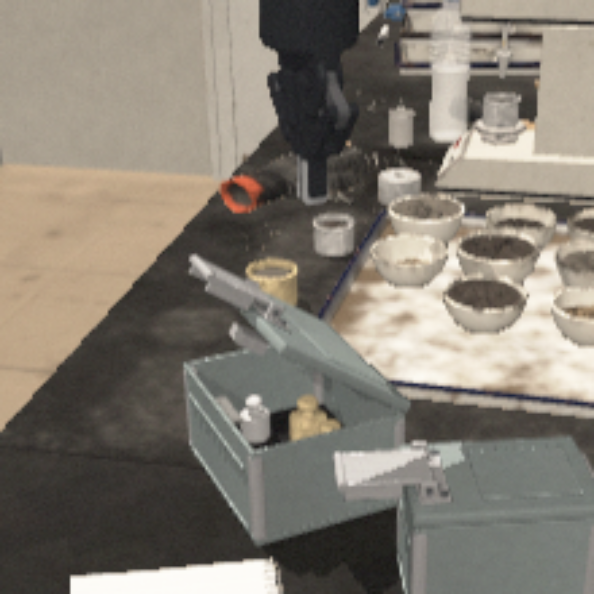

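The push slipped over the edge: forces went to zero and the lid is unmoved at about 0.6. I'll check the real edge geometry from that same depth picture, which costs no robot time.

```bash
python3 - <<'E'
from h import *
d=np.load('s6.npz');P=cloud(d);q=P-HINGE
c=np.stack([q@X,q@Yv,q[...,2]],-1)*1000
for y0,y1 in((-80,-65),(-60,-40),(40,60),(55,70)):
    m=(c[...,1]>y0)&(c[...,1]<y1)&(c[...,0]>-140)&(c[...,0]<5)&(c[...,2]>5)&(c[...,2]<140)
    k=c[m];k=k[np.argsort(k[:,0])];print(y0,len(k),k[:18].round(0).tolist())
    a=np.polyfit(k[:,0],k[:,2],1);r=k[:,2]-np.polyval(a,k[:,0]);k=k[abs(r)<6];a=np.polyfit(k[:,0],k[:,2],1);print(np.arctan(-a[0]),a,k[:,0].min())
m=(abs(c[...,1])<18)&(c[...,0]>-170)&(c[...,0]<-60)&(c[...,2]>60)&(c[...,2]<140);k=c[m];k=k[np.argsort(k[:,0])];print(k[::max(1,len(k)//30)].round(0).tolist())
E
```

```text
-80 233 [[-105.0, -72.0, 79.0], [-105.0, -76.0, 79.0], [-104.0, -69.0, 80.0], [-104.0, -79.0, 80.0], [-104.0, -73.0, 79.0], [-103.0, -72.0, 81.0], [-103.0, -66.0, 80.0], [-103.0, -76.0, 76.0], [-103.0, -66.0, 82.0], [-103.0, -76.0, 80.0], [-103.0, -76.0, 82.0], [-102.0, -70.0, 82.0], [-102.0, -80.0, 82.0], [-102.0, -80.0, 80.0], [-102.0, -70.0, 84.0], [-102.0, -79.0, 77.0], [-102.0, -79.0, 84.0], [-101.0, -73.0, 83.0]]
0.6088027110311155 [-0.6971382  12.01423501] -105.31796834827155
-60 121 [[-104.0, -59.0, 80.0], [-104.0, -54.0, 79.0], [-104.0, -48.0, 79.0], [-104.0, -59.0, 84.0], [-104.0, -58.0, 77.0], [-104.0, -47.0, 81.0], [-103.0, -41.0, 78.0], [-103.0, -41.0, 83.0], [-103.0, -52.0, 80.0], [-103.0, -57.0, 80.0], [-103.0, -41.0, 80.0], [-102.0, -45.0, 82.0], [-102.0, -60.0, 82.0], [-102.0, -49.0, 81.0], [-102.0, -53.0, 83.0], [-101.0, -58.0, 83.0], [-101.0, -48.0, 83.0], [-101.0, -41.0, 82.0]]
0.5907285357286185 [-0.6706113  16.72429644] -103.99676910274331
40 61 [[-53.0, 51.0, 54.0], [-52.0, 57.0, 53.0], [-49.0, 55.0, 51.0], [-48.0, 44.0, 51.0], [-48.0, 50.0, 50.0], [-45.0, 41.0
[... 186 characters left out ...]
6.0, 39.0], [-30.0, 41.0, 38.0], [-30.0, 48.0, 37.0], [-29.0, 55.0, 37.0]]
0.5816007791044155 [-0.65745876 18.99010628] -52.756985394736425
55 29 [[-53.0, 62.0, 54.0], [-52.0, 57.0, 53.0], [-48.0, 63.0, 50.0], [-43.0, 56.0, 47.0], [-43.0, 62.0, 47.0], [-39.0, 62.0, 44.0], [-38.0, 57.0, 43.0], [-35.0, 60.0, 41.0], [-34.0, 56.0, 40.0], [-28.0, 64.0, 35.0], [-24.0, 61.0, 33.0], [-24.0, 65.0, 139.0], [-24.0, 56.0, 32.0], [-23.0, 67.0, 136.0], [-23.0, 63.0, 135.0], [-23.0, 63.0, 137.0], [-21.0, 56.0, 135.0], [-21.0, 56.0, 137.0]]Traceback (most recent call last):
  File "<stdin>", line 7, in <module>
    raise TypeError("expected non-empty vector for x")
TypeError: expected non-empty vector for x
```

```bash
python3 - <<'E'
from h import *
d=np.load('s6.npz');M=d['world_to_cam']
def pr(x,y,z):
    w=HINGE+x*X+y*Yv+np.array([0,0,z]);c=M[:3,:3]@w+M[:3,3];u=d['fx']*c[0]/c[2]+d['cx'];v=d['fy']*c[1]/c[2]+d['cy']
    return (round((u-150)*2.7),round((v-80)*2.7))
print('tcp s5',pr(-.111,.062,.056),'edge y62',pr(-.105,.062,.0755),'edge corner y80',pr(-.105,.08,.0755),'edge y-80',pr(-.105,-.08,.0755),'padtip',pr(-.14,0,.11),'tcp s6',pr(-.130*np.cos(1.52)-.0055,.062,.130*np.sin(1.52)-.0216))
E
python3 -c "
import cv2;a=cv2.imread('pics/s5.png')[180:420,120:420];cv2.imwrite('pics/s5z.png',cv2.resize(a,None,fx=2.5,fy=2.5))"
```

```text
tcp s5 (204, 308) edge y62 (210, 285) edge corner y80 (202, 277) edge y-80 (278, 357) padtip (191, 282) tcp s6 (313, 229)
```

View pics/s5z.png

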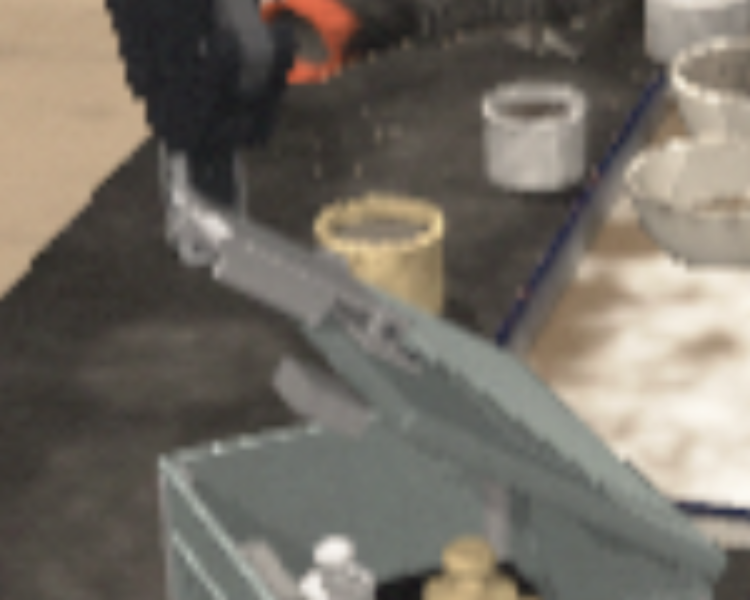

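In s6 the visible fingertip ends at (313,203), but the reported TCP projects to (313,229), so the real tips seem to sit about 20 mm higher than reported. I'll check against depth.

```bash
python3 - <<'E'
from h import *
d=np.load('s6.npz');P=cloud(d);q=P-HINGE
c=np.stack([q@X,q@Yv,q[...,2]],-1)*1000
m=(abs(c[...,1]-62)<40)&(abs(c[...,0]+12)<40)&(c[...,2]>95)&(c[...,2]<260)
k=c[m];print(len(k),'expected tcp',-130*np.cos(1.52)-5.5,130*np.sin(1.52)-21.6)
for z in range(95,240,10):
    s=k[(k[:,2]>=z)&(k[:,2]<z+10)]
    if len(s):print(z,len(s),s.min(0).round(0),s.max(0).round(0))
E
python3 - <<'E'
import sys;sys.path.insert(0,'.')
from plant import *
s=get_state();print(s['time_s'],s['eef_pos'],s['tool_rot'],s['qpos'])
E
```

```text
869 expected tcp -12.100683041365293 108.2323187168258
125 9 [-23.  53. 133.] [ -4.  63. 135.]
135 42 [-24.  48. 136.] [ -1.  67. 145.]
145 51 [-24.  46. 145.] [ -1.  66. 155.]
155 50 [-24.  45. 155.] [ -6.  66. 165.]
165 42 [-25.  44. 166.] [ -6.  73. 175.]
175 70 [-27.  29. 175.] [ -0.  95. 185.]
185 85 [-26.  23. 185.] [ -1. 100. 195.]
195 71 [-31.  22. 195.] [-15. 101. 205.]
205 59 [-31.  23. 205.] [-14.  99. 215.]
215 70 [-31.  29. 215.] [-13. 102. 225.]
225 85 [-33.  23. 225.] [ -3.  80. 235.]
235 108 [-33.  22. 235.] [ -6.  97. 245.]
18.4 [ 0.55474385 -0.15156225  0.19309905] [-3.14150335e+00 -2.79821894e-03  3.01175239e+00] [-0.08083661  0.36595758  0.37818515  1.77849164 -0.1542523   1.02903877
  1.79575087]
```

Depth confirms it: the tips end 25 mm above the reported TCP. That explains both the shallow pinch that slipped and the missed push. I'll repeat the push with that correction and check the force during it.

```bash
python3 - <<'E'
from h import *
from plant import *
ORI=[np.pi,0,YAW+np.pi]
def W(x,y,z): return HINGE+x*X+y*Yv+np.array([0,0,z])
move_straight(W(-.145,.066,.125),rotation=ORI,speed=.2)
print(move_straight(W(-.145,.066,.0255),speed=.12,stop_force=6))
hit=move_straight(W(-.100,.066,.0255),speed=.035,stop_force=4)
s=get_state();q=np.array(s['eef_pos'])-HINGE;f=np.array(s['contact_force'])
print(hit,s['time_s'],q@X,q@Yv,q[2],np.round([f@X,f@Yv,f[2]],1))
if hit and -.122<q@X<-.108:
  for th in (.72,.82,.92):
    move_straight(W(-.130*np.cos(th)-.0115+.002,.066,.130*np.sin(th)-.050),speed=.06)
    s=get_state();f=np.array(s['contact_force']);print(round(th,2),round(s['time_s'],2),np.round([f@X,f@Yv,f[2]],1))
    if np.abs(f).max()>25 or np.abs(f).max()<1:print('stop');break
d=snapshot('scene');np.savez('s7.npz',**d);cv2.imwrite('pics/s7.png',cv2.resize(d['color'][80:300,150:370,::-1],None,fx=2.7,fy=2.7))
E
```

```text
False
True 20.4833 -0.14510375360884395 0.06607428905708486 0.02548708598446886 [-1.3  0.3 -0.5]
```

View pics/s7.png

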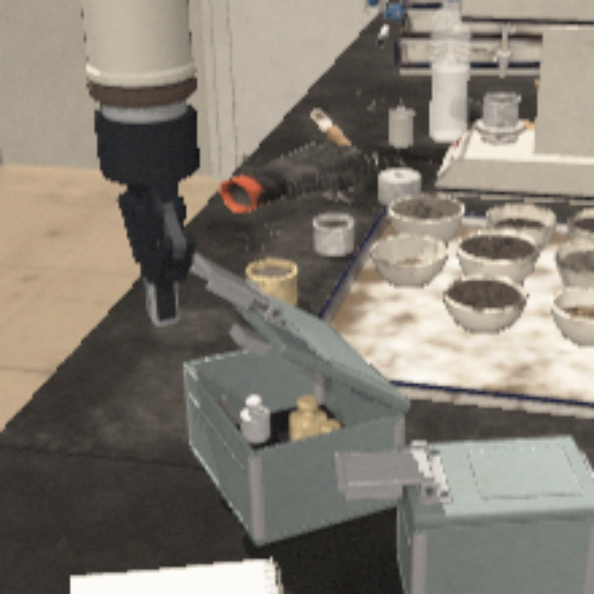

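That stop was a false trigger at the start of the move. The fingers are well placed in front of the edge, so I'll go on without the stop and monitor forces between steps.

```bash
python3 - <<'E'
from h import *
from plant import *
def W(x,y,z): return HINGE+x*X+y*Yv+np.array([0,0,z])
for th in (.61,.70,.79,.88):
    move_straight(W(-.130*np.cos(th)-.0115+.002,.066,.130*np.sin(th)-.050),speed=.06)
    s=get_state();f=np.array(s['contact_force']);print(round(th,2),round(s['time_s'],2),np.round([f@X,f@Yv,f[2]],1))
    if np.abs(f).max()>25 or (th>.75 and np.abs(f).max()<1.5):print('stop');break
d=snapshot('scene');np.savez('s8.npz',**d);cv2.imwrite('pics/s8.png',cv2.resize(d['color'][80:300,150:370,::-1],None,fx=2.7,fy=2.7))
E
```

```text
0.61 21.18 [-1.  -0.6 -0.7]
0.7 21.52 [-2.2 -0.5  1.3]
0.79 21.87 [-4.3  0.4  3.1]
0.88 22.21 [-4.9  0.8  2.6]
```

View pics/s8.png

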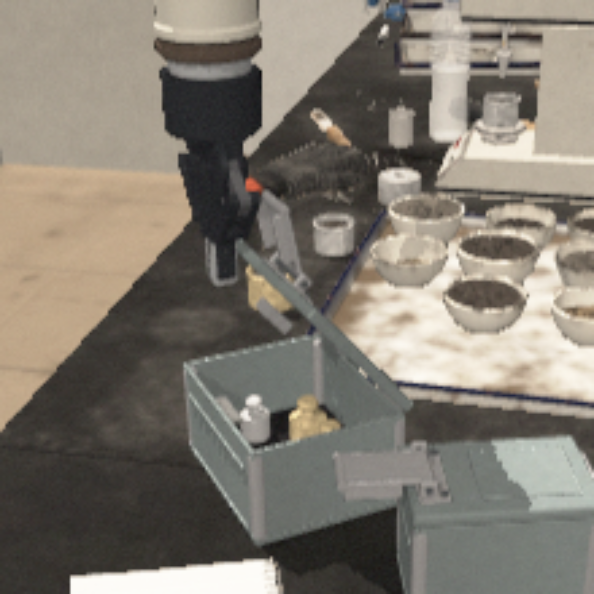

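The lid is swinging up now, with a knuckle also pushing the paddle lightly. I'll go on to nearly upright, then back off.

```bash
python3 - <<'E'
from h import *
from plant import *
def W(x,y,z): return HINGE+x*X+y*Yv+np.array([0,0,z])
for th in (.98,1.08,1.18,1.28,1.38,1.48,1.54):
    move_straight(W(-.130*np.cos(th)-.0115+.002,.066,.130*np.sin(th)-.050),speed=.07)
    s=get_state();f=np.array(s['contact_force']);print(round(th,2),round(s['time_s'],2),np.round([f@X,f@Yv,f[2]],1))
    if np.abs(f).max()>25 or np.abs(f).max()<1:print('stop');break
else:
    move_straight(W(-.130,.066,.110),speed=.12)
d=snapshot('scene');np.savez('s9.npz',**d);cv2.imwrite('pics/s9.png',cv2.resize(d['color'][50:300,150:430,::-1],None,fx=2.2,fy=2.2))
P=cloud(d);q=P-HINGE;c=np.stack([q@X,q@Yv,q[...,2]],-1)*1000
for z in range(20,200,20):
    m=(abs(c[...,1])<78)&(abs(c[...,0])<60)&(abs(c[...,2]-z)<6);k=c[m]
    if len(k)>3:print(z,len(k),np.percentile(k[:,0],[5,50,95]).round(0))
print(get_state()['time_s'])
E
```

```text
0.98 22.59 [-2.5  0.3  1.4]
1.08 22.93 [-0.1 -0.4  1.3]
1.18 23.26 [-1.3  0.3  0.7]
1.28 23.59 [-1.4  1.2 -0.1]
1.38 23.93 [-0.4  0.8 -0.2]
stop
20 112 [-4. -3. -1.]
40 118 [-8. -6. -5.]
60 113 [-11. -10.  -9.]
80 91 [-15. -14. -13.]
100 166 [-40. -18. -16.]
120 250 [-44. -22.  -4.]
140 103 [-46. -16.  -5.]
160 154 [-47. -26.  -9.]
180 170 [-51. -39. -11.]
23.975
```

View pics/s9.png

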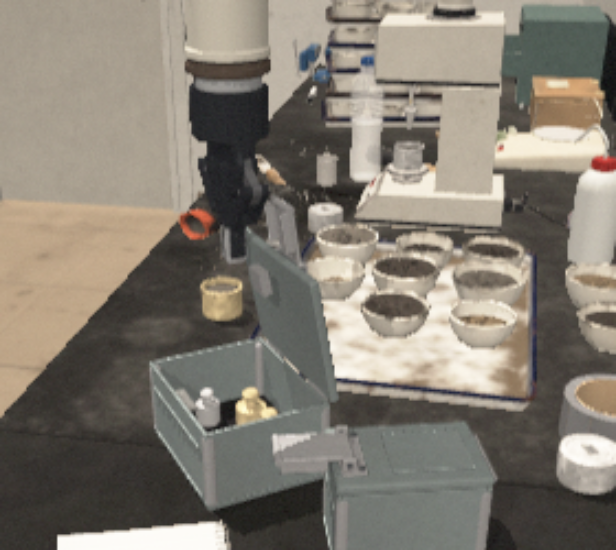

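The lid is at about 1.39 rad. I'll give one more small push, back off, and look again.

```bash
python3 - <<'E'
from h import *
from plant import *
def W(x,y,z): return HINGE+x*X+y*Yv+np.array([0,0,z])
th=1.47
move_straight(W(-.130*np.cos(th)-.0095,.066,.130*np.sin(th)-.050),speed=.06)
move_straight(W(-.10,.066,.075),speed=.15)
move_straight(W(-.16,.10,.16),speed=.2)
wait(.3)
s=get_state();print(s['time_s'],s['contact_force'])
d=snapshot('scene');np.savez('s10.npz',**d);cv2.imwrite('pics/s10.png',cv2.resize(d['color'][50:300,150:430,::-1],None,fx=2.2,fy=2.2))
P=cloud(d);q=P-HINGE;c=np.stack([q@X,q@Yv,q[...,2]],-1)*1000
for z in range(20,200,20):
    m=(abs(c[...,1])<78)&(abs(c[...,0])<60)&(abs(c[...,2]-z)<6);k=c[m]
    if len(k)>3:print(z,len(k),np.percentile(k[:,0],[5,50,95]).round(0))
E
```

```text
25.9833 [0.56957952 0.5466929  0.59802572]
20 127 [-2. -1.  0.]
40 132 [-4. -3. -2.]
60 142 [-6. -5. -4.]
80 110 [-8. -7. -6.]
100 145 [-30.  -9.  -8.]
120 215 [-31. -11.   7.]
140 62 [-5.  2.  7.]
160 68 [-8. -1.  4.]
180 57 [-7. -1.  4.]
```

View pics/s10.png

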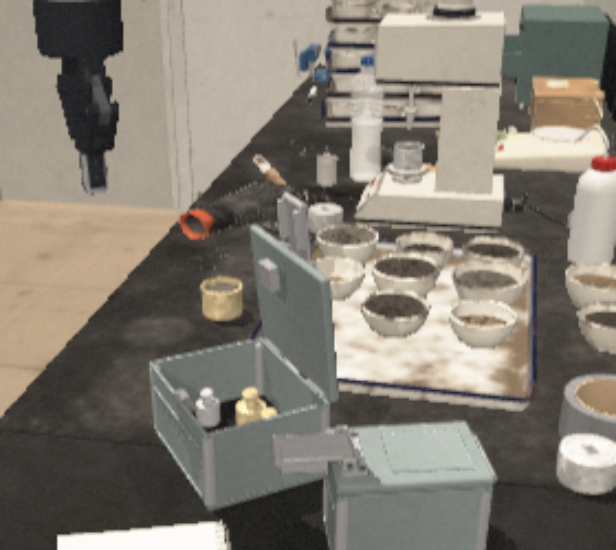

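The lid stands at about 1.48 rad, the paddle lies in the lid's plane, the narrow case is shut and the gripper is clear with no force. I'm handing in.

```bash
python3 -c "
from plant import *
print(sign_off());print(get_state()['time_s'])"
```

```text
the job is handed in; nothing more can be done
None
the job is handed in; nothing more can be done
```

The wide case is open, with its lid standing at about 1.48 rad (roughly 85°). I handed the job in at about 26 s; no verdict is reported.

**What I did:**
- I found the case in the top view and refined it with the wrist view, where measurements agreed to about 1 mm.
- I pinched the paddle, lifted it to a commanded 0.68 rad and the lid came free. The highest force reading I took was about 7 N.

**What went wrong:**
- **Slipped grip:** the pads came off the paddle at about 0.6 rad of lid. The hinge held the lid there.
- **Missed push:** my first push at the lid's edge with closed fingers passed over it. Depth showed the fingertips about 25 mm above the reported tool point. That also explains the shallow grip, and it disagrees with the tool description given.
- **False stop:** one contact stop triggered at the very start of a move, so I finished without it and checked force between steps.

With the height corrected, I pushed the lid up with closed fingers beside the paddle and backed off.

**Last checks:**
- The paddle looked flat in line with the lid. During the push the gripper had also nudged it, and it sprang back once I backed off.
- The narrow case looked shut.
- The gripper was clear of everything, with under 1 N on the tool.
- I judged the lid's final angle and that it was at rest from a single picture, not from a joint reading.

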